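Strip a drive spindle into its parts nests

ROBOT

A 6-joint arm with a two-finger parallel gripper is mounted at the origin on a cart in front of the work surface, level with it; the furniture and walls round the work are solid. World frame = base frame: x ahead of the robot, y to its left, z up, the work surface at z = 0. Lengths are in m, angles in rad, forces in N, time in s.
With the tool pointing down it reaches from about 0.325 to 0.9 m from the base axis. Payload 6.1 kg.
Tool frame: the origin (TCP) lies at the very end of the fingers, on their centre line; the grasp point (between the pads) lies 19 mm behind it; z points along the fingers, y is the line along which they close (so a half turn about z gives the same grasp; the last joint's range is limited). The gripper opens to 87 mm and grips with 3 to 60 N. Pads are 19 mm wide; open, the fingers measure 117 mm over their backs; the gripper's body (75 mm by 190 mm) begins 51 mm behind the grasp point.
Start: joints at [-1.229, 0.22, 1.526, -0, 1.395, -0.126], TCP at [0.282, -0.558, 0.223] pointing down, gripper open.
Joint ranges: [-2.98, 2.98], [-0.91, 2.08], [0.09, 2.57], [-1.24, 4.39], [0.2, 2.65], [-2.68, 2.68]. Speed limits (rad/s): [2.57, 2.57, 3.01, 3.14, 3.14, 3.14].

INTERFACE

Orientations are given as a rotation vector (axis times angle).
In Python, from cell import * gives the robot as it stands. The module is installed in compiled form; this text tells all that it offers.
- The arm moves only by the tool jog_arm, never from a script. Its argument "steps" is a list of rows, each a list of 7 numbers: the turn, a rotation vector about the tool's x, y, z in rad, then the shift along the tool's x, y, z in mm, then the finger opening in mm, from 0 to 87. In form: [[rx, ry, rz, dx, dy, dz, claw], ...]. A call has 1 to 12 rows; each row shifts and turns the commanded pose from where the row before left it, along the tool's axes as they then stand; what a row does not reach is not made up. A row lasts 1/8 s, in which the tool goes at most 62.5 mm and 10.7 degrees, less where a joint would pass 70% of its speed; a pose out of reach is approached as far as the arm can. A call is refused whole if a number of a shift passes 62.5 or a number of a turn 0.188, either way. A call with a gripper value outside its range is refused whole. The fingers move at their own pace and stop on an object; "squeeze" is the grip in N (left out, the last holds). Time passes only in rows, so rows that do not move let the fingers close. It gives the time, the measured TCP pose, the force, the opening and the grip force at its end, in the units of the state.
- get_state(): the state, without advancing time (a new reading comes with each control period).
- read_camera(name): name is "scene" or "top" or "wrist"; returns a dict with "image" (400x640x3 uint8, blue, green, red), "K" (3x3 intrinsics, pixels), "dist_coeffs" ([k1, k2, p1, p2, k3] as OpenCV has them; the pictures are not rectified), "position" and "attitude" of the camera in the world; the wrist camera has in their place "T_tool_cam" (4x4, takes a point from camera to tool coordinates, whose origin is the TCP and whose axes are the flange's). Camera axes: x right, y down, z forward; pixel columns grow to the right and rows downward; lengths in m; the calibration is good to about 2 mm. A picture is of the moment at which its call begins: read the wrist's pose just before it. There is no depth.
- hand_in(): hands the job in; it is judged then, once.
The state is a dict: "clock": time; "joint_pos": joint angles; "dq": joint speeds; "tau": joint torques, N m; "ee_pos": TCP position; "tcp_rot": TCP orientation; "wrist_force": force on the tool from outside, world axes, zero at the start; "moment": the same for the moment, N m; "gripper_width": opening from 0.0 (shut) to 1.0 (fully open); "finger_force": force on a finger pad.
Only numpy, scipy, OpenCV 4.12 (cv2) and the standard library are available. Lean on these libraries where they do the work, as an engineer would, in place of code of your own. Each camera call takes 0.05 s, during which the arm holds its last target. There are 200 camera calls.

TASK

Strip the drive spindle for its overhaul: draw the black collar, the red-sealed bearing, the white gear and the blue pulley off the shaft and lay each flat in the wooden nest that is bored to its size and lined in its colour, the way up it came off. Set the parts down rather than dropping them, leave them all lying free in their nests, and leave the ratchet and the spanner where they lie.

Things in the scene. Friction and masses are not known exactly. Their poses are not given: they have to be found in the camera images.
- collar: Black round shaft collar, 34 mm outside, 16 mm high, 20 mm bore; origin at the centre of its underside, z up. Top of the stack on the upright spindle: pulley, gear, bearing, collar lie loose, one on the other, about one 16 mm steel shaft whose end is 76 mm above the bench, 6 mm inside the collar. Its underside is 70 mm above the bench; draw it (and each part) off straight up.
- bearing: Ball bearing, steel with red seals, 47 mm outside, 16 mm high, 20 mm bore; origin at the centre of its underside, which is 54 mm above the bench at the start. Second from the top of the stack.
- gear: White nylon gear: toothed disc 60 mm across and 8 mm thick, on it a hub 32 mm across that rises to 20 mm above the underside; 20 mm bore; origin at the centre of its underside, 34 mm above the bench at the start. Third from the top. Take it by the hub.
- pulley: Blue flanged toothed-belt pulley: 72 mm across and 11 mm thick, on it a hub 38 mm across that rises to 24 mm above the underside; 20 mm bore; origin at the centre of its underside. Lowest of the stack: it stands on the shoulder, 10 mm above the bench, of the spindle's fixed round foot (86 mm across). Take it by the hub.
- collar_nest: Nest for the collar: fixed square wooden block 66 mm wide and 12 mm high on a plinth 2 mm wider on each side, with a round pocket 44 mm wide and 6 mm deep, its floor lined black, for the black 34 mm part. Origin at the centre of the block's underside, on the pocket's axis; pocket floor 6 mm above it.
- bearing_nest: Nest for the bearing: fixed square wooden block 79 mm wide and 12 mm high on a plinth 2 mm wider on each side, with a round pocket 57 mm wide and 6 mm deep, its floor lined red, for the red 47 mm part. Origin at the centre of the block's underside, on the pocket's axis; pocket floor 6 mm above it.
- gear_nest: Nest for the gear: fixed square wooden block 92 mm wide and 12 mm high on a plinth 2 mm wider on each side, with a round pocket 70 mm wide and 6 mm deep, its floor lined white, for the white 60 mm part. Origin at the centre of the block's underside, on the pocket's axis; pocket floor 6 mm above it.
- pulley_nest: Nest for the pulley: fixed square wooden block 104 mm wide and 12 mm high on a plinth 2 mm wider on each side, with a round pocket 82 mm wide and 6 mm deep, its floor lined blue, for the blue 72 mm part. Origin at the centre of the block's underside, on the pocket's axis; pocket floor 6 mm above it.
- ratchet: Bystander: loose ratchet handle with red grip, 192 x 36 x 26 mm, lying on the bench; origin at the middle of its underside, x along it to the head.
- spanner: Bystander: loose steel combination spanner, 211 x 36 x 8 mm, lying on the bench; origin at the middle of its underside, x along it.

How it is judged:
At the end, for the whole second after the job is handed in: Collar, bearing, gear and pulley each lie in their own nest: axis within 8 mm of the pocket's, underside down on the pocket floor (3 to 9 mm above the nest's underside; the floor is at 6), level within 0.1 rad, at rest (under 0.02 m/s and 0.2 rad/s) and out of the fingers (horizontal distance between collar and collar_nest below 0.008 m and z of collar in the frame of collar_nest between 0.003 and 0.009 m and angle between each of collar, bearing, gear, pulley's own z axis and vertical below 0.1 rad and linear speed of each of collar, bearing, gear, pulley below 0.02 m/s and angular speed of each of collar, bearing, gear, pulley below 0.2 rad/s and contact force between each of collar, bearing, gear, pulley and the fingers below 0.1 N and horizontal distance between bearing and bearing_nest below 0.008 m and z of bearing in the frame of bearing_nest between 0.003 and 0.009 m and horizontal distance between gear and gear_nest below 0.008 m and z of gear in the frame of gear_nest between 0.003 and 0.009 m and horizontal distance between pulley and pulley_nest below 0.008 m and z of pulley in the frame of pulley_nest between 0.003 and 0.009 m); the robot touches nothing.
It fails at once if a part was dropped: it fell out of the fingers faster than 0.6 m/s (about 18 mm of free fall) ((linear speed of collar above 0.6 m/s and contact force between collar and the fingers below 0.05 N) or (linear speed of bearing above 0.6 m/s and contact force between bearing and the fingers below 0.05 N) or (linear speed of gear above 0.6 m/s and contact force between gear and the fingers below 0.05 N) or (linear speed of pulley above 0.6 m/s and contact force between pulley and the fingers below 0.05 N)).
It fails at once if the ratchet lying by was pushed more than 20 mm (distance of ratchet from where it was at the start of the episode above 0.02 m).
It fails at once if the spanner lying by was pushed more than 20 mm (distance of spanner from where it was at the start of the episode above 0.02 m).
It also fails if it takes over 96 s, if anything falls off the work surface, if the arm or the gripper's body presses on something with over 40 N, if the wrist force passes 120 N, or if a joint passes its speed limit or range.

## Working session

There is one attempt and no reset: what is moved stays moved. The work goes in short steps, Python scripts to look and compute and a tool call to move; the robot and the scene stay as the last step left them, time stands still between calls to the robot, and variables do not carry over. Pictures are saved under pics/ and viewed, at most 14 in all, crops included, and the job is handed in when it is done.

Besides the shell and the picture viewer there is one more tool, called after "Call:" by a JSON object that holds its "method" and its "body", one argument or row to a line. jog_arm: Moves the arm, as the interface text tells. Its arguments: {"type":"object","properties":{"steps":{"type":"array"},"squeeze":{"type":"number"}},"required":["steps"]}

```bash
mkdir -p pics; python3 - <<'E'
from cell import *
import cv2,numpy as np
s=get_state()
print({k:(np.round(v,3).tolist()) for k,v in s.items()})
for n in("scene","top"):
    c=read_camera(n); cv2.imwrite(f"pics/{n}0.png",c["image"])
    print(n,c["K"],c["dist_coeffs"],c["position"],c["attitude"])
print(read_camera("wrist")["T_tool_cam"])
E
```

```text
{'clock': 0.0, 'joint_pos': [-1.229, 0.221, 1.528, -0.0, 1.395, -0.126], 'dq': [0.001, -0.0, -0.001, -0.0, 0.0, -0.0], 'tau': [0.001, -49.46, -38.738, 0.07, 0.057, -0.0], 'ee_pos': [0.282, -0.557, 0.221], 'tcp_rot': [-3.054, -0.728, 0.0], 'wrist_force': [-0.051, 0.067, 0.79], 'moment': [-0.018, 0.035, -0.005], 'finger_force': 0.0, 'gripper_width': 1.002}
scene [[478.44223075   0.         317.59114826]
 [  0.         478.44223075 198.04393885]
 [  0.           0.           1.        ]] [-0.03784843  0.          0.          0.          0.        ] [0.09905273 0.71338669 1.03648771] [-0.71170914  2.68629504 -0.98565269]
top [[453.25414988   0.         317.4710559 ]
 [  0.         453.25414988 199.95577783]
 [  0.           0.           1.        ]] [-0.07262599  0.          0.          0.          0.        ] [ 0.45262568 -0.02679803  1.27722677] [-2.22653451  2.16833674 -0.03939501]
[[ 1.22536240e-03 -9.59065088e-01 -2.83183078e-01  7.73230547e-02]
 [ 9.99999224e-01  1.11097006e-03  5.64542380e-04  1.22020825e-03]
 [-2.26824966e-04 -2.83183550e-01  9.59065704e-01 -1.62879569e-01]
 [ 0.00000000e+00  0.00000000e+00  0.00000000e+00  1.00000000e+00]]
```

View pics/top0.png

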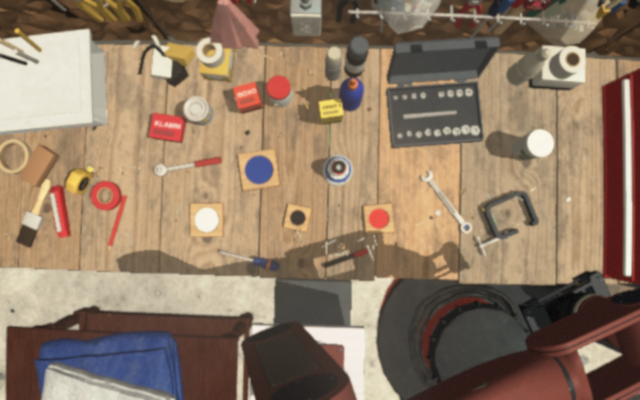

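View pics/scene0.png

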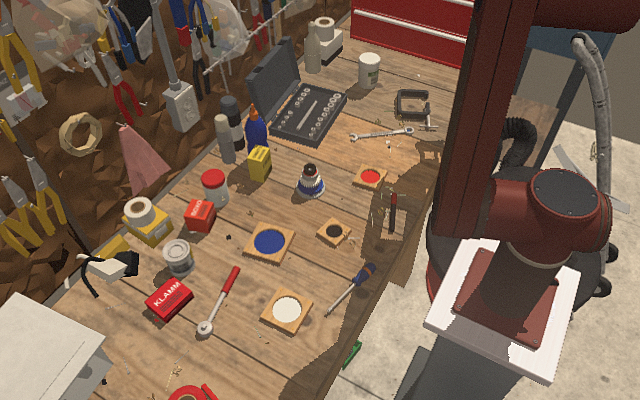

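The top view shows the spindle at about (338,168), the pulley nest at (259,170), the gear nest at (206,220), the collar nest at (298,218), the bearing nest at (379,218), the ratchet at (188,166) and the spanner at (447,202). The scene view agrees. Next I'll refine these in enlarged crops.

```bash
python3 - <<'E'
import cv2
a=cv2.imread("pics/top0.png")[145:240,180:410]
cv2.imwrite("pics/topc.png",cv2.resize(a,None,fx=3.4,fy=3.4,interpolation=cv2.INTER_CUBIC))
b=cv2.imread("pics/scene0.png")[150:340,230:400]
cv2.imwrite("pics/scenec.png",cv2.resize(b,None,fx=3,fy=3,interpolation=cv2.INTER_CUBIC))
E
```

```text
(no output)
```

View pics/topc.png

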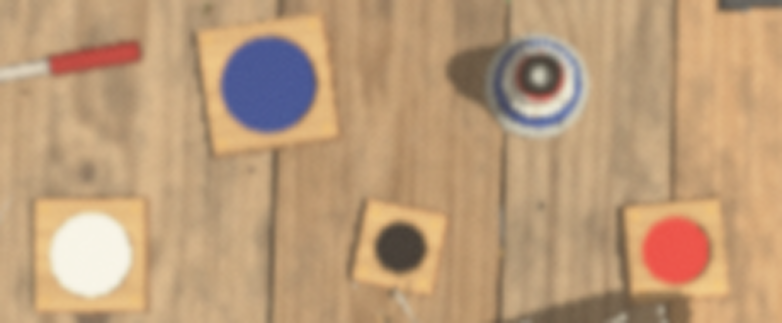

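View pics/scenec.png

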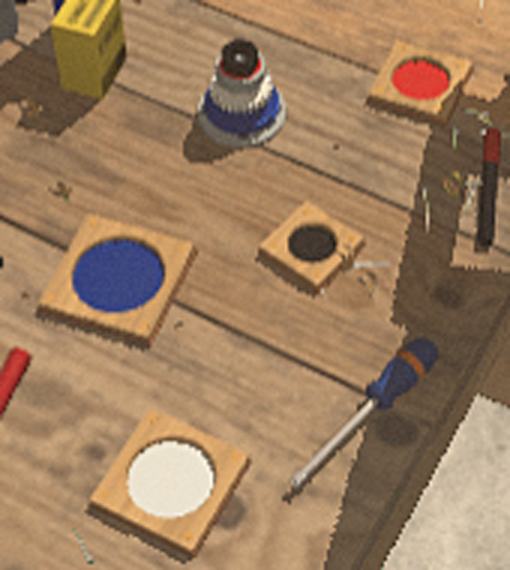

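The crops show the pocket floors as clean discs. In the top crop they are pulley (269,84), gear (91,254), collar (400,247) and bearing (676,251), with the collar's top at (540,75) and the foot at (537,87). In the scene crop the same points are (118,275), (171,479), (312,242), (421,79) and (240,57).

```bash
cat > h.py <<'E'
import cv2,numpy as np
from scipy.spatial.transform import Rotation as R
from cell import *
def ray(c,uv):
    p=cv2.undistortPoints(np.array([[uv]],float),c["K"],c["dist_coeffs"])[0,0]
    if "position" in c: Rm=R.from_rotvec(c["attitude"]).as_matrix(); o=np.array(c["position"])
    else:
        s=c["state"]; T=np.eye(4); T[:3,:3]=R.from_rotvec(s["tcp_rot"]).as_matrix(); T[:3,3]=s["ee_pos"]
        T=T@c["T_tool_cam"]; Rm=T[:3,:3]; o=T[:3,3]
    return o,Rm@np.array([*p,1.])
def at(c,uv,z):
    o,d=ray(c,uv); return o+d*(z-o[2])/d[2]
def tri(rs):
    A=0;b=0
    for o,d in rs:
        d=d/np.linalg.norm(d);P=np.eye(3)-np.outer(d,d);A=A+P;b=b+P@o
    return np.linalg.solve(A,b)
def wrist():
    s=get_state(); c=read_camera("wrist"); c["state"]=s; return c
def tool(s,dw):  # world displacement (m) -> tool mm
    return R.from_rotvec(s["tcp_rot"]).inv().apply(dw)*1000
E
python3 - <<'E'
from h import *
t=read_camera("top");s=read_camera("scene")
f=lambda p,k,x,y:((p[0]+.5)/k-.5+x,(p[1]+.5)/k-.5+y)
P=dict(pulley=((269,84.5),(118,275),.006),gear=((91,254),(171,479),.006),collar=((400.5,247),(312,242),.006),bearing=((676.5,251),(421,79),.006),stack=((540,75),(240,57),.086))
for n,(a,b,z) in P.items():
    a=f(a,3.4,180,145);b=f(b,3,230,150)
    print(n,at(t,a,z).round(4),at(s,b,z).round(4),tri([ray(t,a),ray(s,b)]).round(4))
print("foot",at(t,f((537,87),3.4,180,145),.01).round(4))
for n,p in dict(ratchet=[(158,170),(221,160)],spanner=[(427,176),(466,228)]).items(): print(n,[at(t,q,.01).round(3) for q in p])
E
```

```text
pulley [0.587 0.149 0.006] [0.5895 0.1507 0.006 ] [0.5884 0.1498 0.0054]
gear [0.4424 0.2926 0.006 ] [0.4432 0.2945 0.006 ] [0.4431 0.2934 0.0042]
collar [0.4553 0.036  0.006 ] [0.4583 0.0355 0.006 ] [0.4564 0.0365 0.0083]
bearing [ 0.458  -0.1916  0.006 ] [ 0.4608 -0.1915  0.006 ] [ 0.4591 -0.1909  0.0073]
stack [ 0.5913 -0.0724  0.086 ] [ 0.5899 -0.0651  0.086 ] [ 0.5932 -0.0723  0.0777]
foot [ 0.5902 -0.0731  0.01  ]
ratchet [array([0.578, 0.436, 0.01 ]), array([0.611, 0.256, 0.01 ])]
spanner [array([ 0.581, -0.325,  0.01 ]), array([ 0.437, -0.438,  0.01 ])]
```

Call:
{"method": "jog_arm", "body": {
  "steps": [
    [0,0,0.156,0,0,0,87],
    [0,0,0.156,0,0,0,87],
    [0,0,0.156,0,0,0,87],
    [0,0,0,26,-42,0,87],
    [0,0,0,34,-54,0,87],
    [0,0,0,34,-54,0,87],
    [0,0,0,34,-54,0,87],
    [0,0,0,34,-54,0,87],
    [0,0,0,34,-54,0,87],
    [0,0,0,34,-54,0,87],
    [0,0,0,34,-54,0,87],
    [0,0,0,34,-54,0,87]
  ]
}}

```text
clock: 1.75
ee_pos: [0.5752, -0.0909, 0.2227]
tcp_rot: [3.141, -0.0, 0.001]
wrist_force: [0.2, -1.0, 0.7]
gripper_width: 0.999
finger_force: 0.0
```

Call:
{"method": "jog_arm", "body": {
  "steps": [
    [0,0,0,11,-11,0,87],
    [0,0,0,0,0,0,87],
    [0,0,0,0,0,0,70]
  ]
}}

```text
clock: 2.12
ee_pos: [0.5846, -0.0832, 0.2223]
tcp_rot: [3.141, -0.002, -0.001]
wrist_force: [0.1, 0.3, -0.9]
gripper_width: 0.95
finger_force: 0.0
```

```bash
python3 - <<'E'
from h import *
c=wrist(); s=c["state"]; print(s["ee_pos"],s["tcp_rot"],s["joint_pos"],s["clock"],s["wrist_force"])
cv2.imwrite("pics/w1.png",c["image"]);np.save("w1.npy",c,allow_pickle=True)
E
```

```text
[ 0.58461093 -0.08322546  0.22229657] [ 3.14113610e+00 -2.46929848e-03 -1.34272811e-03] [-2.74520851e-01  1.39512121e-01  1.61910180e+00 -6.81350743e-04
  1.38367880e+00  1.29797469e+00] 2.125 [ 0.12196342  0.27299391 -0.90941685]
```

View pics/w1.png

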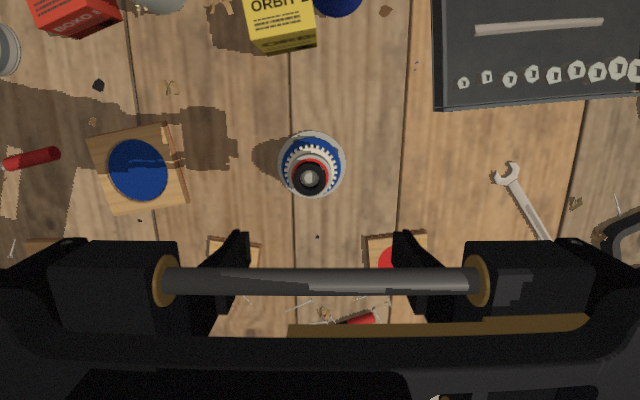

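The wrist view shows the collar's top ring centred near (310,178), the shaft end inside it, the foot ring around (312,164), and the pulley pocket at (138,170).

```bash
python3 - <<'E'
from h import *
c=np.load("w1.npy",allow_pickle=True).item()
print("collar top",at(c,(310,178),.086),"foot",at(c,(312,164),.01),"pulley nest",at(c,(138,170),.006))
a=c["image"][120:210,260:370]
cv2.imwrite("pics/w1c.png",cv2.resize(a,None,fx=6,fy=6,interpolation=cv2.INTER_CUBIC))
E
```

```text
collar top [ 0.59409473 -0.07406907  0.086     ] foot [ 0.5944301  -0.07405147  0.01      ] pulley nest [0.5869718 0.1501398 0.006    ]
```

View pics/w1c.png

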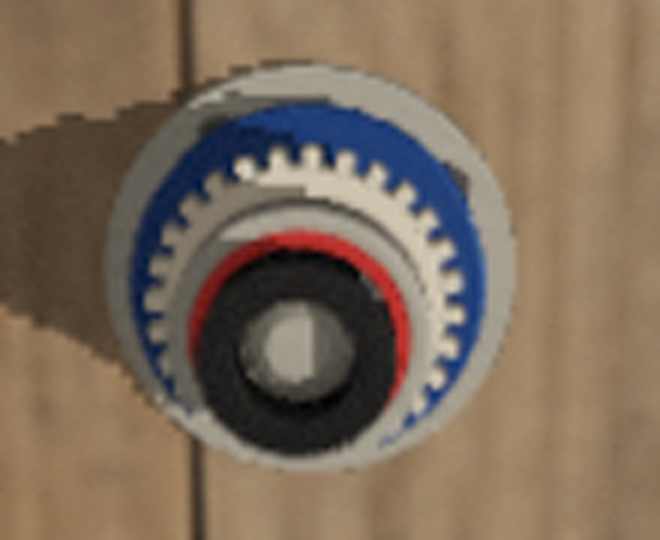

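Call:
{"method": "jog_arm", "body": {
  "steps": [
    [0,0,0,4,-4,30,70],
    [0,0,0,5,-5,35,70],
    [0,0,0,0,0,35,70],
    [0,0,0,0,0,17,70],
    [0,0,0,0,0,0,70],
    [0,0,0,0,0,0,70],
    [0,0,0,0,0,0,70]
  ],
  "squeeze": 25
}}

```text
clock: 3.05
ee_pos: [0.5955, -0.0732, 0.1074]
tcp_rot: [3.141, -0.001, 0.005]
wrist_force: [-0.4, -0.2, -0.1]
gripper_width: 0.804
finger_force: 0.0
```

```bash
python3 - <<'E'
from h import *
for i in range(3):
    s=wrist()["state"]; print(s["clock"],s["ee_pos"],s["tcp_rot"])
E
```

```text
3.05 [ 0.59549792 -0.07324811  0.10742189] [ 3.14083464e+00 -6.02486216e-04  4.60508723e-03]
3.1 [ 0.59536026 -0.07311851  0.10719695] [ 3.14091194e+00 -4.28474909e-04  4.12843897e-03]
3.15 [ 0.59513648 -0.07297391  0.10687291] [ 3.14107482e+00 -2.05337435e-04  3.27112726e-03]
```

Call:
{"method": "jog_arm", "body": {
  "steps": [
    [0,0,0,-1,1,12,70],
    [0,0,0,0,0,12,70],
    [0,0,0,0,0,4,60],
    [0,0,0,0,0,0,60],
    [0,0,0,0,0,0,60],
    [0,0,0,0,0,0,60]
  ]
}}

```text
clock: 3.95
ee_pos: [0.5937, -0.0738, 0.078]
tcp_rot: [3.141, -0.0, 0.001]
wrist_force: [-0.4, 0.5, -0.8]
gripper_width: 0.689
finger_force: 0.0
```

Call:
{"method": "jog_arm", "body": {
  "steps": [
    [0,0,0,0,0,0,45],
    [0,0,0,0,0,0,36],
    [0,0,0,0,0,0,30],
    [0,0,0,0,0,0,28],
    [0,0,0,0,0,0,28],
    [0,0,0,0,0,0,28],
    [0,0,0,0,0,0,28],
    [0,0,0,0,0,0,28]
  ]
}}

```text
clock: 4.95
ee_pos: [0.5933, -0.0737, 0.0776]
tcp_rot: [-3.141, 0.0, -0.0]
wrist_force: [-0.8, 1.3, 0.9]
gripper_width: 0.37
finger_force: 25.0
```

Call:
{"method": "jog_arm", "body": {
  "steps": [
    [0,0,0,0,0,-8,28],
    [0,0,0,0,0,-24,28],
    [0,0,0,0,0,-40,28],
    [0,0,0,0,0,-40,28],
    [0,0,0,-10,-8,-10,28],
    [0,0,0,-30,-24,0,28],
    [0,0,0,-35,-28,0,28],
    [0,0,0,-35,-28,0,28],
    [0,0,0,-20,-16,0,28],
    [0,0,0,-7,-6,0,28],
    [0,0,0,0,0,0,28],
    [0,0,0,0,0,0,28]
  ]
}}

```text
clock: 6.45
ee_pos: [0.4569, 0.0357, 0.1995]
tcp_rot: [3.141, -0.001, 0.0]
wrist_force: [-0.5, 0.3, 0.1]
gripper_width: 0.371
finger_force: 25.0
```

```bash
python3 - <<'E'
from h import *
c=wrist(); s=c["state"]; print(s["ee_pos"],s["tcp_rot"],s["gripper_width"],s["finger_force"],s["clock"],s["wrist_force"])
cv2.imwrite("pics/w2.png",c["image"]);np.save("w2.npy",c,allow_pickle=True)
E
```

```text
[0.45691526 0.03570225 0.19946323] [ 3.14131231e+00 -1.11100615e-03  2.97499589e-04] 0.370591294787135 24.999361651025538 6.45 [-0.46591982  0.25503707  0.08915901]
```

View pics/w2.png

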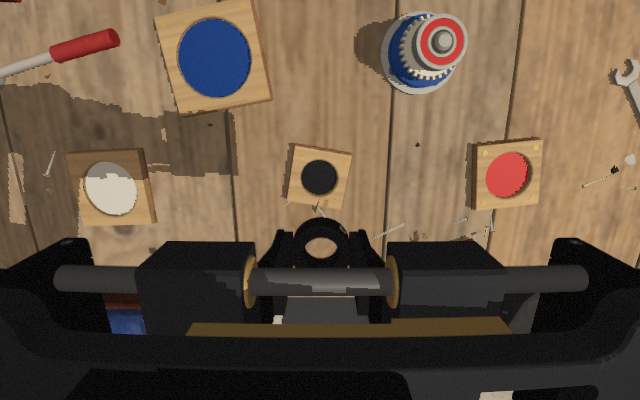

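The wrist view shows the collar held level at about (321,245). Pocket centres are collar (319,177), gear (111,188), bearing (506,175) and pulley (214,57), and the bearing on the stack is centred at (441,41).

```bash
python3 - <<'E'
from h import *
c=np.load("w2.npy",allow_pickle=True).item()
for n,u,z in [("collar",(319.3,177),.006),("collar blk",(318.75,176.75),.012),("gear",(111,188.5),.006),("gear blk",(112,187.5),.012),("bearing",(506.5,175),.006),("bear blk",(506,173),.012),("pulley",(214.5,57),.006),("bearing stack top",(441,41),.07),("held collar top",(321,243),.2075)]:
    print(n,at(c,u,z).round(4))
E
```

```text
collar [0.4547 0.0358 0.006 ]
collar blk [0.4564 0.0364 0.012 ]
gear [0.4408 0.2941 0.006 ]
gear blk [0.4436 0.2882 0.012 ]
bearing [ 0.4579 -0.1918  0.006 ]
bear blk [ 0.4616 -0.187   0.012 ]
pulley [0.5887 0.1498 0.006 ]
bearing stack top [ 0.5928 -0.0723  0.07  ]
held collar top [0.4627 0.0341 0.2075]
```

```bash
python3 - <<'E'
from h import *
c=np.load("w2.npy",allow_pickle=True).item()
a=c["image"][205:285,265:375]
a=cv2.convertScaleAbs(a,alpha=2.2,beta=10)
cv2.imwrite("pics/w2c.png",cv2.resize(a,None,fx=7,fy=7,interpolation=cv2.INTER_CUBIC))
E
```

```text
(no output)
```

View pics/w2c.png

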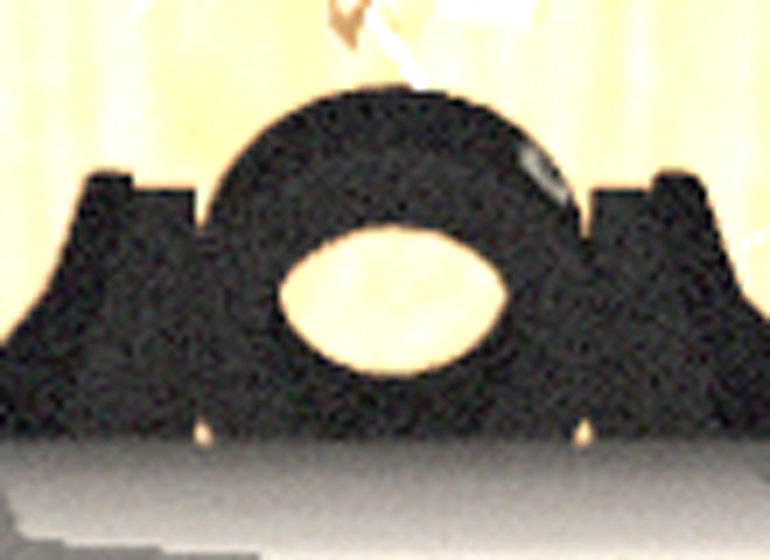

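The crop shows the held collar as a level ring in the pads. Its bottom outer rim is at row 87, the bore's upper edge (top rim) at row 225 and its lower edge (bottom rim) at row 375. I'll solve for its offset from the TCP.

```bash
python3 - <<'E'
from h import *
from scipy.optimize import least_squares
c=np.load("w2.npy",allow_pickle=True).item()
def f(p):
    x,z=p
    return [at(c,(320.5,236.7),z+.016)[0]-x-.010, at(c,(320.5,258.1),z)[0]-x+.010, at(c,(320.5,216.9),z)[0]-x-.017]
r=least_squares(f,[.457,.1915],x_scale=.01);print(r.x,r.fun, at(c,(320.5,236.7),.2)[1])
for z in(.1895,.1915,.1935):print(z,[ (q+.0).round(4) for q in np.array(f((0,z)))])
E
```

```text
[0.45616413 0.19277747] [ 0.0009193  -0.00043157 -0.00048774] 0.03437755933725122
0.1895 [np.float64(0.4556), np.float64(0.454), np.float64(0.4545)]
0.1915 [np.float64(0.4565), np.float64(0.4551), np.float64(0.4552)]
0.1935 [np.float64(0.4574), np.float64(0.4561), np.float64(0.4559)]
```

Call:
{"method": "jog_arm", "body": {
  "steps": [
    [0,0,0,-1,-1,20,28],
    [0,0,0,0,0,40,28],
    [0,0,0,0,0,40,28],
    [0,0,0,0,0,40,28],
    [0,0,0,0,0,25,28],
    [0,0,0,0,0,12,28],
    [0,0,0,0,0,4,28],
    [0,0,0,0,0,0,28],
    [0,0,0,0,0,0,28],
    [0,0,0,0,0,0,28]
  ]
}}

```text
clock: 7.75
ee_pos: [0.4561, 0.0372, 0.0194]
tcp_rot: [3.141, -0.0, 0.003]
wrist_force: [0.5, 0.8, -0.4]
gripper_width: 0.371
finger_force: 25.0
```

Call:
{"method": "jog_arm", "body": {
  "steps": [
    [0,0,0,0,0,1,28],
    [0,0,0,0,0,1,28],
    [0,0,0,0,0,0,28],
    [0,0,0,0,0,0,28]
  ]
}}

```text
clock: 8.25
ee_pos: [0.4553, 0.0372, 0.0165]
tcp_rot: [-3.142, 0.0, 0.0]
wrist_force: [-0.3, 0.2, -0.9]
gripper_width: 0.372
finger_force: 25.0
```

Call:
{"method": "jog_arm", "body": {
  "steps": [
    [0,0,0,0,0,1,28],
    [0,0,0,0,0,0,28],
    [0,0,0,0,0,0,28]
  ]
}}

```text
clock: 8.62
ee_pos: [0.4553, 0.0372, 0.0155]
tcp_rot: [-3.142, 0.0, 0.0]
wrist_force: [-1.0, 0.1, -1.0]
gripper_width: 0.369
finger_force: 25.0
```

Call:
{"method": "jog_arm", "body": {
  "steps": [
    [0,0,0,0,0,1,28],
    [0,0,0,0,0,0,28],
    [0,0,0,0,0,0,28]
  ]
}}

```text
clock: 9.0
ee_pos: [0.4553, 0.0372, 0.0145]
tcp_rot: [-3.142, 0.0, 0.0]
wrist_force: [0.7, 0.8, -1.5]
gripper_width: 0.367
finger_force: 25.0
```

Call:
{"method": "jog_arm", "body": {
  "steps": [
    [0,0,0,0,0,0.5,28],
    [0,0,0,0,0,0,30],
    [0,0,0,0,0,0,40],
    [0,0,0,0,0,0,55],
    [0,0,0,0,0,0,65],
    [0,0,0,0,0,0,65],
    [0,0,0,0,0,0,65],
    [0,0,0,0,0,-20,65],
    [0,0,0,0,0,-40,65],
    [0,0,0,0,0,-60,70],
    [0,0,0,0,0,-50,70],
    [0,0,0,0,0,-14,70]
  ]
}}

```text
clock: 10.5
ee_pos: [0.4575, 0.0371, 0.2021]
tcp_rot: [3.141, -0.0, 0.011]
wrist_force: [0.1, 0.1, -0.3]
gripper_width: 0.804
finger_force: 0.0
```

```bash
python3 - <<'E'
from h import *
c=wrist(); s=c["state"]; print(s["ee_pos"],s["tcp_rot"])
np.save("w3.npy",c,allow_pickle=True)
a=c["image"][0:230,40:560];cv2.imwrite("pics/w3.png",cv2.resize(a,None,fx=1.5,fy=1.5,interpolation=cv2.INTER_CUBIC))
E
```

```text
[0.45753436 0.03708005 0.20211942] [ 3.14096040e+00 -2.33144987e-04  1.09386225e-02]
```

View pics/w3.png

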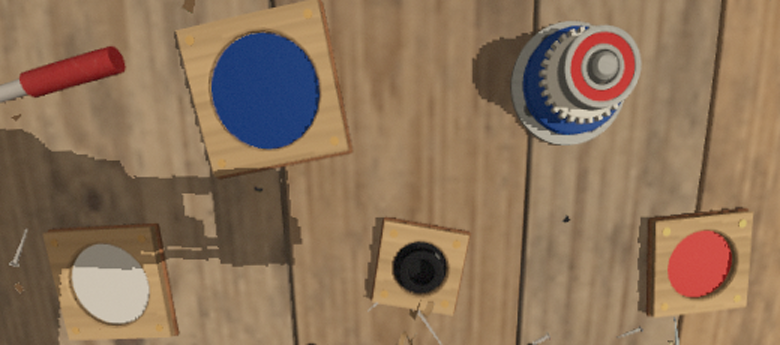

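Call:
{"method": "jog_arm", "body": {
  "steps": [
    [0,0,0,12,10,0,70],
    [0,0,0,30,24,0,70],
    [0,0,0,36,29,0,70],
    [0,0,0,36,29,10,70],
    [0,0,0,18,14,20,70],
    [0,0,0,6,5,30,70],
    [0,0,0,0,0,30,70],
    [0,0,0,0,0,8,70],
    [0,0,0,0,0,0,70],
    [0,0,0,0,0,0,70],
    [0,0,0,0,0,0,70],
    [0,0,0,0,0,0,70]
  ]
}}

```text
clock: 12.05
ee_pos: [0.5939, -0.0739, 0.1011]
tcp_rot: [3.141, -0.0, 0.003]
wrist_force: [-0.4, 0.1, 0.1]
gripper_width: 0.806
finger_force: 0.0
```

The collar lies flat and centred in its pocket at crop (420,267). On to the bearing.

Call:
{"method": "jog_arm", "body": {
  "steps": [
    [0,0,0,0,0,15,70],
    [0,0,0,0,0,15,70],
    [0,0,0,0,0,8,65],
    [0,0,0,0,0,0,60],
    [0,0,0,0,0,0,52],
    [0,0,0,0,0,0,46],
    [0,0,0,0,0,0,42],
    [0,0,0,0,0,0,40],
    [0,0,0,0,0,0,40],
    [0,0,0,0,0,0,40],
    [0,0,0,0,0,0,40]
  ]
}}

```text
clock: 13.42
ee_pos: [0.5938, -0.0736, 0.0626]
tcp_rot: [-3.141, 0.0, -0.002]
wrist_force: [0.2, 3.9, 5.7]
gripper_width: 0.521
finger_force: 25.0
```

Call:
{"method": "jog_arm", "body": {
  "steps": [
    [0,0,0,0,0,-6,40],
    [0,0,0,0,0,-20,40],
    [0,0,0,0,0,-40,40],
    [0,0,0,0,0,-50,40],
    [0,0,0,-10,8,-21,40],
    [0,0,0,-30,26,0,40],
    [0,0,0,-35,30,0,40],
    [0,0,0,-35,30,0,40],
    [0,0,0,-19,17,0,40],
    [0,0,0,-6,6,0,40],
    [0,0,0,0,0,0,40],
    [0,0,0,0,0,0,40]
  ]
}}

```text
clock: 14.92
ee_pos: [0.4588, -0.1903, 0.1991]
tcp_rot: [-3.141, -0.001, -0.0]
wrist_force: [0.7, -0.2, -2.0]
gripper_width: 0.526
finger_force: 25.0
```

```bash
python3 - <<'E'
from h import *
c=wrist(); s=c["state"]; print(s["ee_pos"],s["tcp_rot"],s["gripper_width"])
np.save("w4.npy",c,allow_pickle=True)
a=c["image"][120:290,240:400].copy();a[80:]=cv2.convertScaleAbs(a[80:],alpha=1.8);cv2.imwrite("pics/w4.png",cv2.resize(a,None,fx=3.5,fy=3.5,interpolation=cv2.INTER_CUBIC))
E
```

```text
[ 0.45882187 -0.19033622  0.19908629] [-3.14146085e+00 -6.44802609e-04 -1.51450301e-04] 0.5259062909134409
```

View pics/w4.png

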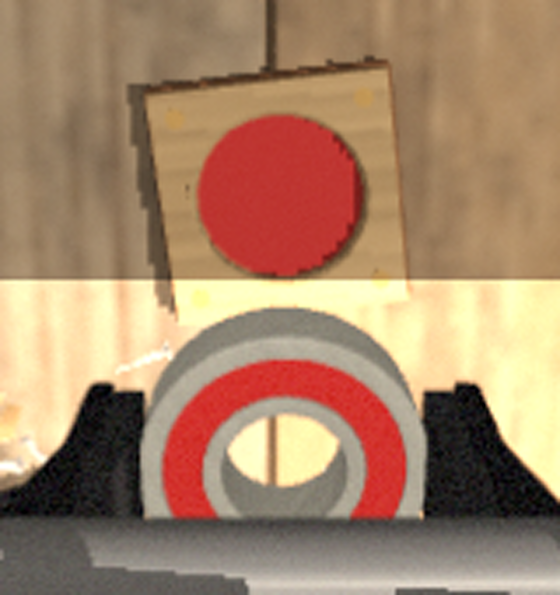

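The bearing is held level with its seal ring up, centred at crop x=284. Its outer top rim is at crop row 337 and its bottom rim at row 307. The red pocket's rim is centred at crop (280,195).

```bash
python3 - <<'E'
from h import *
c=np.load("w4.npy",allow_pickle=True).item()
g=lambda x,y:(240+(x+.5)/3.5-.5,120+(y+.5)/3.5-.5)
print("nest",at(c,g(280,195),.012),at(c,g(280,195),.006))
for z in(.189,.191,.193):
    print(z,[np.round(q,4) for q in (at(c,g(284,307),z)[0]-.0235,at(c,g(284,337),z+.016)[0]-.0235,at(c,g(284,412),z+.016)[0]-.01,at(c,g(284,487),z)[0]+.01)],at(c,g(284,440),z+.016)[1])
E
```

```text
nest [ 0.45998882 -0.19056816  0.012     ] [ 0.45867314 -0.19054996  0.006     ]
0.189 [np.float64(0.4559), np.float64(0.4563), np.float64(0.4571), np.float64(0.4554)] -0.1918212148101663
0.191 [np.float64(0.4565), np.float64(0.457), np.float64(0.458), np.float64(0.4564)] -0.19181877072016051
0.193 [np.float64(0.4572), np.float64(0.4577), np.float64(0.4589), np.float64(0.4575)] -0.19181632663015472
```

Call:
{"method": "jog_arm", "body": {
  "steps": [
    [0,0,0,2,-1,20,40],
    [0,0,0,0,0,40,40],
    [0,0,0,0,0,40,40],
    [0,0,0,0,0,40,40],
    [0,0,0,0,0,25,40],
    [0,0,0,0,0,12,40],
    [0,0,0,0,0,4,40],
    [0,0,0,0,0,1,40],
    [0,0,0,0,0,1,40],
    [0,0,0,0,0,1,40],
    [0,0,0,0,0,0,40],
    [0,0,0,0,0,0,40]
  ]
}}

```text
clock: 16.48
ee_pos: [0.4603, -0.1898, 0.0152]
tcp_rot: [3.141, -0.001, 0.0]
wrist_force: [0.4, 0.5, -1.9]
gripper_width: 0.524
finger_force: 25.0
```

Call:
{"method": "jog_arm", "body": {
  "steps": [
    [0,0,0,0,0,1,40],
    [0,0,0,0,0,0,40],
    [0,0,0,0,0,0,43],
    [0,0,0,0,0,0,50],
    [0,0,0,0,0,0,58],
    [0,0,0,0,0,0,68],
    [0,0,0,0,0,0,72],
    [0,0,0,0,0,0,72],
    [0,0,0,0,0,-15,72],
    [0,0,0,0,0,-40,72],
    [0,0,0,0,0,-60,70],
    [0,0,0,0,0,-60,70]
  ]
}}

```text
clock: 17.98
ee_pos: [0.46, -0.1896, 0.1918]
tcp_rot: [3.141, -0.0, 0.001]
wrist_force: [1.0, -0.7, 0.4]
gripper_width: 0.804
finger_force: 0.0
```

Call:
{"method": "jog_arm", "body": {
  "steps": [
    [0,0,0,12,-10,-10,70],
    [0,0,0,30,-26,0,70],
    [0,0,0,36,-32,0,70],
    [0,0,0,36,-32,10,65],
    [0,0,0,14,-12,30,60],
    [0,0,0,5,-4,40,60],
    [0,0,0,0,0,30,60],
    [0,0,0,0,0,10,60],
    [0,0,0,0,0,0,60],
    [0,0,0,0,0,0,60],
    [0,0,0,0,0,0,60],
    [0,0,0,0,0,0,60]
  ]
}}

```text
clock: 19.48
ee_pos: [0.5939, -0.074, 0.08]
tcp_rot: [3.141, -0.001, 0.002]
wrist_force: [-0.2, 0.4, -0.8]
gripper_width: 0.687
finger_force: 0.0
```

Call:
{"method": "jog_arm", "body": {
  "steps": [
    [0,0,0,0,0,15,60],
    [0,0,0,0,0,15,60],
    [0,0,0,0,0,6,55],
    [0,0,0,0,0,0,50],
    [0,0,0,0,0,0,42],
    [0,0,0,0,0,0,36],
    [0,0,0,0,0,0,30],
    [0,0,0,0,0,0,26],
    [0,0,0,0,0,0,25],
    [0,0,0,0,0,0,25],
    [0,0,0,0,0,0,25],
    [0,0,0,0,0,0,25]
  ]
}}

```text
clock: 20.98
ee_pos: [0.5924, -0.0767, 0.0422]
tcp_rot: [3.138, -0.001, -0.003]
wrist_force: [-2.1, -10.9, -4.3]
gripper_width: 0.524
finger_force: 24.7
```

The width should be about 0.35, so something is wrong. I'll look before moving.

```bash
python3 - <<'E'
from h import *
c=wrist(); s=c["state"]; print(s["ee_pos"],s["tcp_rot"],s["gripper_width"],s["finger_force"],s["wrist_force"],s["moment"])
np.save("w5.npy",c,allow_pickle=True)
a=c["image"][80:300,160:480].copy();a=cv2.convertScaleAbs(a,alpha=1.5);w=cv2.resize(a,(640,440),interpolation=cv2.INTER_CUBIC)
cv2.imwrite("pics/w5.png",w)
E
```

```text
[ 0.59238806 -0.07671592  0.0422181 ] [ 3.13758237e+00 -6.29230082e-04 -2.78681607e-03] 0.5238716925942032 24.670223996654386 [ -2.05966145 -10.9391383   -4.29072781] [-1.78551865  0.30271998 -0.01988879]
```

View pics/w5.png

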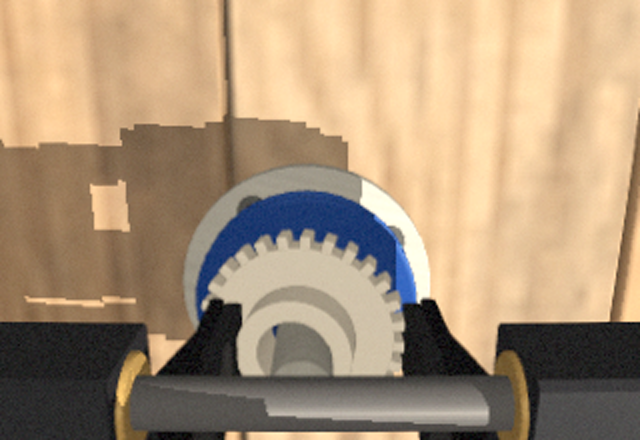

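The picture shows the left pad against the hub and the right pad against the rim of the toothed disc (16+30=46 mm), so the right tip slipped below the disc's top. I'll open wide, rise and look again.

Call:
{"method": "jog_arm", "body": {
  "steps": [
    [0,0,0,0,0,0,48],
    [0,0,0,0,0,0,54],
    [0,0,0,0,0,0,62],
    [0,0,0,0,0,0,72],
    [0,0,0,0,0,0,80],
    [0,0,0,0,0,0,80],
    [0,0,0,0,0,0,80],
    [0,0,0,0,0,-8,80],
    [0,0,0,0,0,0,80],
    [0,0,0,0,0,0,80]
  ]
}}

```text
clock: 22.28
ee_pos: [0.5935, -0.0739, 0.0513]
tcp_rot: [3.141, -0.0, 0.001]
wrist_force: [-0.1, 0.2, 0.1]
gripper_width: 0.922
finger_force: 0.0
```

```bash
python3 - <<'E'
from h import *
c=wrist(); s=c["state"]; print(s["ee_pos"],s["tcp_rot"],s["gripper_width"],s["finger_force"],s["wrist_force"],s["moment"])
np.save("w6.npy",c,allow_pickle=True)
a=c["image"][130:280,200:440].copy();a=cv2.convertScaleAbs(a,alpha=1.5);w=cv2.resize(a,None,fx=3.2,fy=3.2,interpolation=cv2.INTER_CUBIC)
cv2.imwrite("pics/w6.png",w)
E
```

```text
[ 0.59352747 -0.07385594  0.05133461] [ 3.14148175e+00 -4.06360652e-04  8.59583601e-04] 0.9219882944752875 0.0 [-0.08882262  0.23406348  0.0660022 ] [ 0.09812771  0.05634203 -0.01560515]
```

View pics/w6.png

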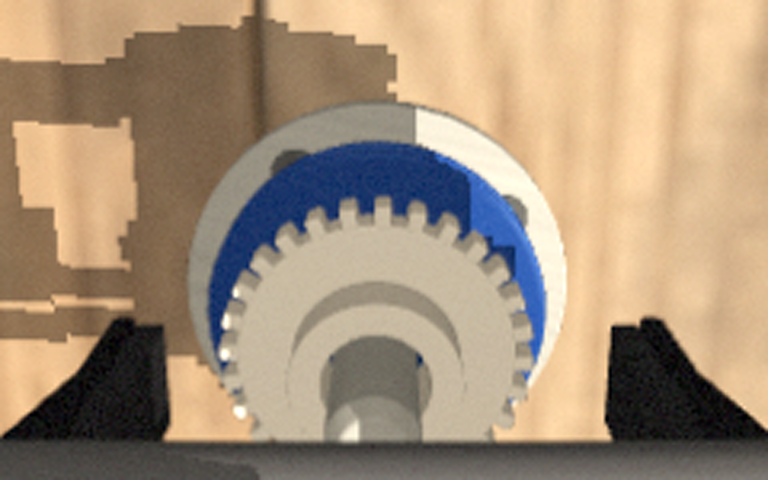

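The gear is level again on the shaft. Its hub is centred at crop x=376 and the fingers at 387, so the stack lies about 2 mm to +y of the tool. I'll regrip higher and centred.

Call:
{"method": "jog_arm", "body": {
  "steps": [
    [0,0,0,0,-1.5,2,75],
    [0,0,0,0,0,2.5,70],
    [0,0,0,0,0,0,62],
    [0,0,0,0,0,0,54],
    [0,0,0,0,0,0,46],
    [0,0,0,0,0,0,40],
    [0,0,0,0,0,0,35],
    [0,0,0,0,0,0,30],
    [0,0,0,0,0,0,26],
    [0,0,0,0,0,0,25],
    [0,0,0,0,0,0,25],
    [0,0,0,0,0,0,25]
  ]
}}

```text
clock: 23.82
ee_pos: [0.5933, -0.0723, 0.0466]
tcp_rot: [-3.142, 0.0, -0.0]
wrist_force: [0.9, 0.1, 1.1]
gripper_width: 0.355
finger_force: 25.0
```

Call:
{"method": "jog_arm", "body": {
  "steps": [
    [0,0,0,0,0,-6,25],
    [0,0,0,0,0,-20,25],
    [0,0,0,0,0,-40,25],
    [0,0,0,0,0,-50,25],
    [0,0,0,-8,-20,-37,25],
    [0,0,0,-18,-45,0,25],
    [0,0,0,-20.5,-50,0,25],
    [0,0,0,-20.5,-50,0,25],
    [0,0,0,-20.5,-50,0,25],
    [0,0,0,-20.5,-50,0,25],
    [0,0,0,-18.5,-45,0,25],
    [0,0,0,-12.5,-30,0,25]
  ]
}}

```text
clock: 25.32
ee_pos: [0.4536, 0.2698, 0.2014]
tcp_rot: [-3.14, -0.002, -0.003]
wrist_force: [0.3, -0.4, -0.4]
gripper_width: 0.352
finger_force: 25.0
```

Call:
{"method": "jog_arm", "body": {
  "steps": [
    [0,0,0,-7.5,-18,0,25],
    [0,0,0,-3.5,-8,0,25],
    [0,0,0,0,0,0,25],
    [0,0,0,0,0,0,25],
    [0,0,0,0,0,0,25]
  ]
}}

```text
clock: 25.95
ee_pos: [0.4439, 0.2929, 0.1995]
tcp_rot: [3.141, -0.002, -0.0]
wrist_force: [-0.1, -0.1, -0.3]
gripper_width: 0.353
finger_force: 25.0
```

```bash
python3 - <<'E'
from h import *
c=wrist(); s=c["state"]; print(s["ee_pos"],s["tcp_rot"],s["gripper_width"],s["finger_force"])
np.save("w7.npy",c,allow_pickle=True)
a=c["image"][120:290,230:410].copy();a[90:]=cv2.convertScaleAbs(a[90:],alpha=1.5);cv2.imwrite("pics/w7.png",cv2.resize(a,None,fx=3.5,fy=3.5,interpolation=cv2.INTER_CUBIC))
E
```

```text
[0.4438558  0.29291357 0.19945994] [ 3.14134402e+00 -2.47530614e-03 -1.32794067e-04] 0.35258858803339715 24.999953052029014
```

View pics/w7.png

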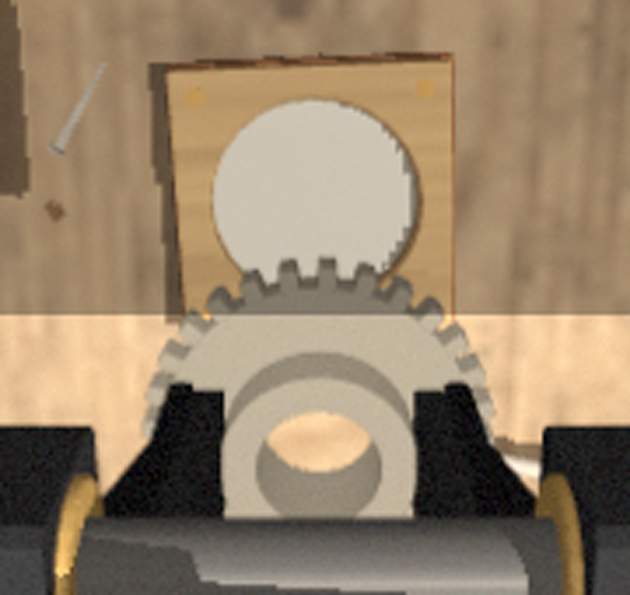

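The gear is held level by its hub, with the hub at crop x 222–416 and its top rim at row 376. The white pocket's rim spans x 212–420 from row 98, so its centre is about (316,202).

```bash
python3 - <<'E'
from h import *
c=np.load("w7.npy",allow_pickle=True).item()
g=lambda x,y:(230+(x+.5)/3.5-.5,120+(y+.5)/3.5-.5)
print("nest",at(c,g(316,202),.012), [at(c,g(316,98),.012)[0]-.035])
for u in(.185,.187,.189):
    print(u,[np.round(q,4) for q in (at(c,g(319,376),u+.02)[0]-.016,at(c,g(319,410),u+.02)[0]-.01,at(c,g(319,473),u)[0]+.01,at(c,g(319,260),u)[0]-.03)],at(c,g(319,440),u+.02)[1])
E
```

```text
nest [0.44251724 0.29227819 0.012     ] [np.float64(0.44220142996590306)]
0.185 [np.float64(0.4421), np.float64(0.4423), np.float64(0.4409), np.float64(0.4415)] 0.291423820428403
0.187 [np.float64(0.4429), np.float64(0.4432), np.float64(0.442), np.float64(0.442)] 0.29142513675031956
0.189 [np.float64(0.4437), np.float64(0.4441), np.float64(0.443), np.float64(0.4426)] 0.2914264530722362
```

Call:
{"method": "jog_arm", "body": {
  "steps": [
    [0,0,0,0,-1,20,25],
    [0,0,0,0,0,40,25],
    [0,0,0,0,0,40,25],
    [0,0,0,0,0,40,25],
    [0,0,0,0,0,22,25],
    [0,0,0,0,0,12,25],
    [0,0,0,0,0,4,25],
    [0,0,0,0,0,1,25],
    [0,0,0,0,0,1,25],
    [0,0,0,0,0,0,25],
    [0,0,0,0,0,0,25],
    [0,0,0,0,0,0,25]
  ]
}}

```text
clock: 27.5
ee_pos: [0.4435, 0.2948, 0.0197]
tcp_rot: [-3.141, 0.0, -0.0]
wrist_force: [0.1, -0.4, -0.1]
gripper_width: 0.355
finger_force: 25.0
```

Call:
{"method": "jog_arm", "body": {
  "steps": [
    [0,0,0,0,0,1,25],
    [0,0,0,0,0,0,25],
    [0,0,0,0,0,0,28],
    [0,0,0,0,0,0,36],
    [0,0,0,0,0,0,46],
    [0,0,0,0,0,0,56],
    [0,0,0,0,0,0,60],
    [0,0,0,0,0,0,60],
    [0,0,0,0,0,-15,60],
    [0,0,0,0,0,-40,60],
    [0,0,0,0,0,-60,60],
    [0,0,0,0,0,-60,60]
  ]
}}

```text
clock: 29.0
ee_pos: [0.4431, 0.2946, 0.1962]
tcp_rot: [-3.141, 0.0, -0.001]
wrist_force: [0.5, -0.3, -0.4]
gripper_width: 0.689
finger_force: 0.0
```

Call:
{"method": "jog_arm", "body": {
  "steps": [
    [0,0,0,8,20,0,65],
    [0,0,0,18,45,0,70],
    [0,0,0,20.5,50,0,75],
    [0,0,0,20.5,50,0,75],
    [0,0,0,20.5,50,0,75],
    [0,0,0,20.5,50,0,75],
    [0,0,0,18.5,45,0,75],
    [0,0,0,12.5,30,10,75],
    [0,0,0,7.5,18,30,75],
    [0,0,0,3.5,9,40,75],
    [0,0,0,0,0,30,75],
    [0,0,0,0,0,15,75]
  ]
}}

```text
clock: 30.5
ee_pos: [0.5924, -0.0723, 0.0675]
tcp_rot: [-3.141, 0.001, 0.003]
wrist_force: [0.0, -0.4, -0.0]
gripper_width: 0.861
finger_force: 0.0
```

Call:
{"method": "jog_arm", "body": {
  "steps": [
    [0,0,0,0,0,0,75],
    [0,0,0,0,0,0,75],
    [0,0,0,0,0,0,75],
    [0,0,0,0,0,0,75]
  ]
}}

```text
clock: 31.0
ee_pos: [0.594, -0.0724, 0.0696]
tcp_rot: [3.141, -0.0, 0.003]
wrist_force: [-0.7, -0.1, 0.0]
gripper_width: 0.86
finger_force: 0.0
```

Call:
{"method": "jog_arm", "body": {
  "steps": [
    [0,0,0,-0.5,0,15,75],
    [0,0,0,0,0,18,75],
    [0,0,0,0,0,8,70],
    [0,0,0,0,0,3,62],
    [0,0,0,0,0,0,54],
    [0,0,0,0,0,0,46],
    [0,0,0,0,0,0,40],
    [0,0,0,0,0,0,34],
    [0,0,0,0,0,0,31],
    [0,0,0,0,0,0,31],
    [0,0,0,0,0,0,31],
    [0,0,0,0,0,0,31]
  ],
  "squeeze": 35
}}

```text
clock: 32.5
ee_pos: [0.5931, -0.0723, 0.0249]
tcp_rot: [3.142, -0.0, 0.001]
wrist_force: [-0.4, 1.4, 4.5]
gripper_width: 0.421
finger_force: 35.0
```

Call:
{"method": "jog_arm", "body": {
  "steps": [
    [0,0,0,0,0,-6,31],
    [0,0,0,0,0,-20,31],
    [0,0,0,0,0,-40,31],
    [0,0,0,0,0,-50,31],
    [0,0,0,0,0,-40,31],
    [0,0,0,0,-12,-19,31],
    [0,0,0,-1,-36,0,31],
    [0,0,0,-1,-46,0,31],
    [0,0,0,-1,-48,0,31],
    [0,0,0,-1,-46,0,31],
    [0,0,0,-1,-24,0,31],
    [0,0,0,0,-10,0,31]
  ]
}}

```text
clock: 34.0
ee_pos: [0.5867, 0.1516, 0.1987]
tcp_rot: [3.142, 0.003, -0.003]
wrist_force: [-0.2, -0.9, -2.1]
gripper_width: 0.416
finger_force: 35.0
```

Call:
{"method": "jog_arm", "body": {
  "steps": [
    [0,0,0,0,0,0,31],
    [0,0,0,0,0,0,31],
    [0,0,0,0,0,0,31],
    [0,0,0,0,0,0,31]
  ]
}}

```text
clock: 34.5
ee_pos: [0.588, 0.1489, 0.1996]
tcp_rot: [3.142, -0.002, 0.0]
wrist_force: [0.1, 0.8, -1.1]
gripper_width: 0.416
finger_force: 35.0
```

```bash
python3 - <<'E'
from h import *
c=wrist(); s=c["state"]; print(s["ee_pos"],s["tcp_rot"],s["gripper_width"],s["finger_force"])
np.save("w8.npy",c,allow_pickle=True)
im=c["image"].astype(int)
m=((im[...,0]>im[...,2]+35)).astype(np.uint8)
n,l,st,ce=cv2.connectedComponentsWithStats(m)
for i in range(1,n):
    if st[i,4]>100: print(st[i],ce[i].round(1))
# per-column-band profile of blue mask on the centre column
for col in(300,320,340): print(col,np.flatnonzero(np.diff(m[:,col])), )
for row in(150,170,180,190,200): print(row,np.flatnonzero(np.diff(m[row].astype(int))))
E
```

```text
[0.58801614 0.14892352 0.19958708] [ 3.14153872e+00 -2.14381352e-03  8.34835402e-05] 0.4161115346299459 34.99935423955321
[588   0  16  11 101] [593.8   3.8]
[ 262  143  119  125 8839] [320.2 208.2]
300 [147 267]
320 [142 237 252 266]
340 [149 267]
150 [296 340]
170 [285 351]
180 [285 351]
190 [289 349]
200 [278 363]
```

```bash
python3 - <<'E'
from h import *
c=np.load("w8.npy",allow_pickle=True).item()
print("nest x",at(c,(318.5,142.5),.012)[0]-.041,"y",at(c,(318.5,175),.009)[1])
u=.1847
print("pulley x",at(c,(320,237.5),u+.024)[0]-.01,at(c,(320,252.5),u)[0]+.01,"y",at(c,(321.5,230),u+.005)[1])
a=c["image"][120:290,230:410].copy();a[80:]=cv2.convertScaleAbs(a[80:],alpha=1.5);cv2.imwrite("pics/w8.png",cv2.resize(a,None,fx=3.5,fy=3.5,interpolation=cv2.INTER_CUBIC))
E
```

```text
nest x 0.5862005947625444 y 0.15001256492801016
pulley x 0.5876236139095075 0.5865139498293861 y 0.146990391674863
```

Call:
{"method": "jog_arm", "body": {
  "steps": [
    [0,0,0,-1,-2,20,31],
    [0,0,0,0,0,40,31],
    [0,0,0,0,0,40,31],
    [0,0,0,0,0,40,31],
    [0,0,0,0,0,20,31],
    [0,0,0,0,0,11,31],
    [0,0,0,0,0,4,31],
    [0,0,0,0,0,1,31],
    [0,0,0,0,0,1,31],
    [0,0,0,0,0,0,31],
    [0,0,0,0,0,0,31],
    [0,0,0,0,0,0,31]
  ]
}}

```text
clock: 36.05
ee_pos: [0.587, 0.1517, 0.0227]
tcp_rot: [-3.142, 0.0, -0.0]
wrist_force: [0.1, 0.0, -0.9]
gripper_width: 0.415
finger_force: 35.0
```

Call:
{"method": "jog_arm", "body": {
  "steps": [
    [0,0,0,0,0,1,31],
    [0,0,0,0,0,0.5,31],
    [0,0,0,0,0,0,31],
    [0,0,0,0,0,0,34],
    [0,0,0,0,0,0,42],
    [0,0,0,0,0,0,52],
    [0,0,0,0,0,0,62],
    [0,0,0,0,0,0,68],
    [0,0,0,0,0,0,68],
    [0,0,0,0,0,-15,68],
    [0,0,0,0,0,-40,68],
    [0,0,0,0,0,-60,68]
  ]
}}

```text
clock: 37.55
ee_pos: [0.5853, 0.1515, 0.1361]
tcp_rot: [3.141, -0.0, -0.006]
wrist_force: [1.5, 0.1, -0.5]
gripper_width: 0.787
finger_force: 0.0
```

Call:
{"method": "jog_arm", "body": {
  "steps": [
    [0,0,0,-10,8,-40,68],
    [0,0,0,-30,20,-40,68],
    [0,0,0,-45,25,-30,68],
    [0,0,0,-45,15,0,68],
    [0,0,0,-25,0,0,68],
    [0,0,0,-10,0,0,68],
    [0,0,0,0,0,0,68],
    [0,0,0,0,0,0,68],
    [0,0,0,0,0,0,68]
  ]
}}

```text
clock: 38.67
ee_pos: [0.4224, 0.0838, 0.2459]
tcp_rot: [3.142, -0.0, -0.001]
wrist_force: [-0.4, 0.3, 0.5]
gripper_width: 0.783
finger_force: 0.0
```

```bash
python3 - <<'E'
from h import *
c=wrist(); s=c["state"]; print(s["ee_pos"],s["tcp_rot"],s["clock"])
np.save("w9.npy",c,allow_pickle=True)
a=c["image"][60:260];a=a[:,20:560];cv2.imwrite("pics/w9.png",cv2.resize(a,(797,295),interpolation=cv2.INTER_CUBIC))
E
```

```text
[0.42238161 0.0837831  0.24587749] [ 3.14156589e+00 -1.41122373e-04 -8.36925365e-04] 38.675
```

View pics/w9.png

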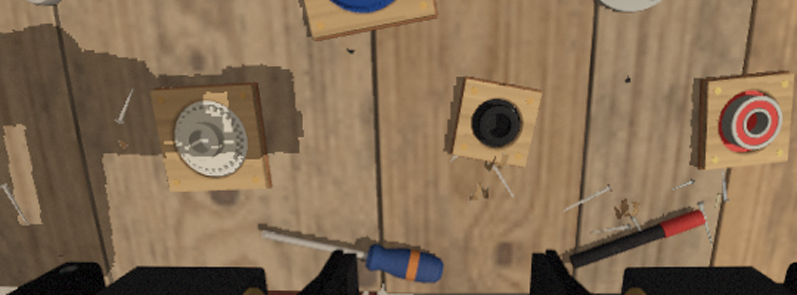

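The gear, collar and bearing all lie flat in their nests, at crop (207,138), (498,122) and (757,122). The pulley is out of this crop, so I'll check positions numerically, the pulley from its colour.

```bash
python3 - <<'E'
from h import *
c=np.load("w9.npy",allow_pickle=True).item()
g=lambda x,y:(20+(x+.5)*540/797-.5,60+(y+.5)*200/295-.5)
for n,p,z in[("bearing",(757,122),.022),("collar",(498,122),.022),("gear hub",(205,140),.026),("gear disc",(209,139),.014)]: print(n,at(c,g(*p),z).round(4))
im=c["image"].astype(int); m=(im[...,0]>im[...,2]+35).astype(np.uint8)
n,l,st,ce=cv2.connectedComponentsWithStats(m)
for i in range(1,n):
    if st[i,4]>300: print("wrist",st[i],ce[i].round(1),at(c,ce[i],.02).round(4))
t=read_camera("top"); im=t["image"]; cv2.imwrite("pics/top1.png",im)
i2=im.astype(int); m=((i2[...,0]>i2[...,2]+40)).astype(np.uint8); n,l,st,ce=cv2.connectedComponentsWithStats(m)
for i in range(1,n):
    if st[i,4]>80: print("top",st[i],ce[i].round(1),at(t,ce[i],.017).round(4))
E
```

```text
bearing [ 0.4598 -0.1915  0.022 ]
collar [0.4575 0.0365 0.022 ]
gear hub [0.4433 0.2887 0.026 ]
gear disc [0.4424 0.2914 0.014 ]
wrist [ 232    0   66   68 3587] [264.5  32.8] [0.5846 0.1477 0.02  ]
wrist [269 226  29  22 422] [282.9 236.5] [0.3289 0.1343 0.02  ]
top [348  81  15  20 151] [356.2  92.3] [ 0.8119 -0.12    0.017 ]
top [246 157  26  26 516] [258.7 169.5] [0.5857 0.1477 0.017 ]
top [  36  334  147   66 5233] [121.6 359.8] [0.0403 0.5202 0.017 ]
```

```bash
python3 -c "
from cell import *
print(hand_in())"
```

```text
the job is handed in; nothing more can be done
None
```

The job is handed in at about 39 s of the 96 s; no verdict came back. The collar, bearing and gear were seen lying flat in their nests, and the pulley's position was checked only by its colour in the images. The ratchet and spanner were never approached, and one misplaced grip on the gear was opened and redone.

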